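# Turn the rack puller round and draw out the oven rack

### The arm

A 6-joint arm with a two-finger parallel gripper is mounted at the origin on a cart in front of the work surface, level with it; the furniture and walls round the work are solid. World frame = base frame: x ahead of the robot, y to its left, z up, the work surface at z = 0. Lengths are in m, angles in rad, forces in N, time in s.
With the tool pointing down it reaches from about 0.3 to 0.875 m from the base axis. Payload 4.2 kg.
Tool frame: the origin (TCP) lies at the very end of the fingers, on their centre line; the grasp point (between the pads) lies 19 mm behind it; z points along the fingers, y is the line along which they close (so a half turn about z gives the same grasp; the last joint's range is limited). The gripper opens to 85 mm and grips with 20 to 120 N. Pads are 22 mm wide; open, the fingers measure 114 mm over their backs; the gripper's body (76 mm by 85 mm) begins 54 mm behind the grasp point. The pads swing forward as they close: fully open they stand 13 mm farther back than shut.
Start: joints at [1.243, 0.32, 1.565, -0, 1.257, -0.02], TCP at [0.174, 0.548, 0.231] pointing down, gripper open.
Joint ranges: [-3.11, 3.11], [-0.84, 2.01], [0.21, 2.61], [-1.34, 4.49], [0.05, 2.63], [-2.56, 2.56]. Speed limits (rad/s): [2.57, 2.57, 3.14, 3.14, 3.14, 3.14].

### API

Orientations are given as a unit quaternion [x, y, z, w].
In Python, from plant import r gives the robot as it stands.
- The arm moves only by the shell command python3 shift.py, which reads ROWS from standard input. ROWS is a JSON list that holds a single list of rows (three levels of brackets), with 1 to 5 rows, each of 5 numbers: the finger opening in m, then dx, dy, dz in m, then a turn about the tool's z in rad; each row shifts and turns the commanded pose from where the row before left it, along the tool's axes as they then stand; what a row does not reach is not made up. A row lasts 1/12 s, in which the tool goes at most 0.0417 m and 0.125 rad, less where a joint would pass 70% of its speed; a pose out of reach is approached as far as the arm can. The fingers move at their own pace and stop on an object; the grip force is fixed at half the most. Time passes only in rows, so rows that do not move let the fingers close. It prints the time, the measured TCP pose, the force, the opening and the grip force at its end. Input that does not fit is refused with a message, and nothing moves.
- r.state(): the state, without advancing time (a new reading comes with each control period).
- r.camera(name): name is "scene" or "top"; returns (picture, depth): 480x640x3 uint8, blue, green, red; 480x640 float32, m along the optical axis (not along the pixel's ray), 0 where there is no reading.
- r.get_calibration(name): a dict with "fx", "fy", "cx", "cy" (pixels), "rvec" (rotation vector, rad) and "tvec" (3), from world to camera coordinates, as OpenCV has them. Camera axes: x right, y down, z forward; pixel columns grow to the right and rows downward; lengths in m; the calibration is good to about 2 mm. A picture is of the moment at which its call begins. get_calibration takes no time and is no camera call.
- r.job_done(): hands the job in; it is judged then, once.
The state is a dict: "time_s": time; "joints": joint angles; "joint_vel": joint speeds; "effort": joint torques, N m; "tcp_pos": TCP position; "ee_rot": TCP orientation; "wrist_force": force on the tool from outside, world axes, zero at the start; "torque": the same for the moment, N m; "gripper_width": finger opening in m; "finger_force": force on a finger pad.
Only numpy, scipy, OpenCV 4.12 (cv2) and the standard library are available. Lean on these libraries where they do the work, as an engineer would, in place of code of your own. Each camera call takes 0.05 s, during which the arm holds its last target. There are 200 camera calls.

### The job

The rack puller was shoved under the countertop oven handle first: draw it out by its steel end, lay it down on the worktop and take it again by its wooden handle. Then hook its claw into the loop of the oven rack and draw the rack out to its stop, with both ramekins left standing on it, and finally lay the puller down on the worktop in front of the oven. Do not let the robot itself touch the oven, the rack or the ramekins, and leave the mug, salt shaker and spice jar where they stand.

Things in the scene. Friction and masses are not known exactly. Their poses are not given: they have to be found in the camera images.
- oven: countertop oven of brushed steel, 260 deep, 360 wide, 230 high, fixed. Origin on the worktop under its centre; x runs from its front to its back (front plane at x = -130 mm), y to the robot's left, z up. Feet 36 mm high at x = +-105, y = +-155 mm; floor slab 34 to 56 mm up; open cavity 300 wide, 57 to 184 mm up. Knobs stand out 12 mm in front, 208 mm up.
- rack (a joint): travel of the wire rack on its runners in m: 0 fully in, 0.09 fully out at its stop; it slides straight along the oven's -x, stiffly (about 2 N) and stays where it is left
- pull_bar (a point): middle of the front bar of the rack's pull loop (6 mm wire), on its axis, 105 mm above the worktop, 14 mm behind the oven's front plane when the rack is in; runs along the oven's y. The loop is level; behind the bar it is open for a claw, 30 mm deep (x), 104 mm wide (y), with 45 mm free below and 75 mm above.
- rack_edge (a point): middle of the front edge of the rack's wire surface (185 deep, 284 wide, lying behind this edge), at the top of its wires, 108 mm above the worktop; its axes are the oven's; it moves with the rack, 36 mm behind the pull bar
- ramekin_a: white fluted ramekin, 84 mm across the rim, 42 high, 0.16 kg, standing loose on the right half of the rack; origin under its centre
- ramekin_b: the same kind of ramekin, on the left half of the rack; origin under its centre
- puller: rack puller, 190 long, 28 high, 0.16 kg, lying level. Origin on its underside at mid length; x runs from handle to claw, z up. Wooden handle x = -95 to -10 mm, 24 wide, 28 high; steel bar x = -10 to 95, 14 wide, z = 18 to 28; claw: plate 6 thick, 40 wide, x = 89 to 95, from the bar down to z = 0. At the start the handle is under the oven, the claw end sticks out 105 to 120 mm to the robot.
- puller_claw (a point): middle of the lower edge of the puller's claw (puller frame 92, 0, 0 mm)
- puller_handle_end (a point): middle of the end face of the puller's handle (puller frame -95, 0, 14 mm)
- mug: white spotted china mug, 78 mm across, 93 high, on the worktop at the right; bystander; origin under its centre
- salt: small glass salt shaker, 44 mm across, 90 high, front right; bystander; origin under its centre
- spice_jar: spice jar with a black lid, 41 mm across, 105 high, front left; bystander; origin under its centre
- oven_door_l (a point): end of the left glass door leaf, at the worktop (oven frame -295, 249, 0 mm). Both leaves are fixed wide open, each running straight from the oven's front corner (-139, +-176 mm) to this end, 14 mm thick, 58 to 184 mm up, handles on their outer side. The worktop between the doors and from there to the robot is clear, but for the puller.
- oven_door_r (a point): end of the right glass door leaf, at the worktop (oven frame -295, -249, 0 mm)

How it is judged:
By the outcome, as a careful person would: the job done as asked, in the order asked, and still so for the second after the job is handed in, with the robot touching nothing.
It also fails if it takes over 72 s, if anything falls off the work surface, if the arm or the gripper's body presses on something with over 40 N, if the wrist force passes 120 N, or if a joint passes its speed limit or range.

## Working session

There is one attempt and no reset: what is moved stays moved. The work goes in short steps, Python scripts to look and compute and a shell command to move; the robot and the scene stay as the last step left them, time stands still between calls to the robot, and variables do not carry over. Pictures are saved under pics/ and viewed, at most 12 in all, crops included, and the job is handed in when it is done.

```bash
ls; mkdir -p pics
cat > h.py <<'E'
import numpy as np, cv2
from plant import r
def cal(n):
    c=r.get_calibration(n); K=np.array([[c["fx"],0,c["cx"]],[0,c["fy"],c["cy"]],[0,0,1]]); R=cv2.Rodrigues(np.array(c["rvec"],float))[0]
    return K,R,np.array(c["tvec"],float).ravel()
def plane(n,uv,z):
    K,R,t=cal(n); uv=np.atleast_2d(uv).astype(float)
    d=(np.linalg.inv(K)@np.c_[uv,np.ones(len(uv))].T).T@R; o=-R.T@t
    return o+d*((z-o[2])/d[:,2])[:,None]
def cloud(n,D):
    K,R,t=cal(n); v,u=np.mgrid[:480,:640]
    p=np.stack([(u-K[0,2])/K[0,0]*D,(v-K[1,2])/K[1,1]*D,D],-1)
    return (p-t)@R
def proj(n,P):
    K,R,t=cal(n); q=(np.atleast_2d(P)@R.T+t)@K.T; return q[:,:2]/q[:,2:]
E
python3 - <<'E'
from h import *
for n in("scene","top"):
    im,D=r.camera(n); cv2.imwrite(f"pics/{n}0.png",im); np.savez(f"/tmp/{n}0.npz",im=im,D=D)
    K,R,t=cal(n); print(n,K[0,0],-R.T@t,R[2])
print(r.state())
E
```

```text
pics
plant.py
shift.py
scene 455.61144417844486 [1.09196138 0.0404677  1.12782223] [-0.46654723 -0.0850848  -0.88039438]
top 586.0607753505886 [ 0.30054056 -0.04914393  1.49809146] [ 0.16121526  0.01528974 -0.98680082]
{'time_s': 0.1, 'joints': array([ 1.24302647e+00,  3.20228108e-01,  1.56551904e+00, -5.42594667e-06,
        1.25740198e+00, -1.99438989e-02]), 'joint_vel': array([ 0.00071778, -0.00041804, -0.00265372,  0.00168832, -0.00229066,
        0.0002962 ]), 'effort': array([ 9.21886294e-05, -4.16401720e+01, -2.34709418e+01,  6.83539974e-05,
        4.72471642e-03, -7.27070585e-06]), 'tcp_pos': array([0.17405606, 0.54759359, 0.230581  ]), 'ee_rot': array([ 1.53305146e-01,  9.88178590e-01, -7.66950047e-04, -1.32079765e-04]), 'wrist_force': array([ 0.15257014, -0.26835395, -0.04541995]), 'torque': array([ 0.00282492, -0.02127447,  0.06230507]), 'finger_force': 0.0, 'gripper_width': 0.08577337105488672}
```

View pics/scene0.png

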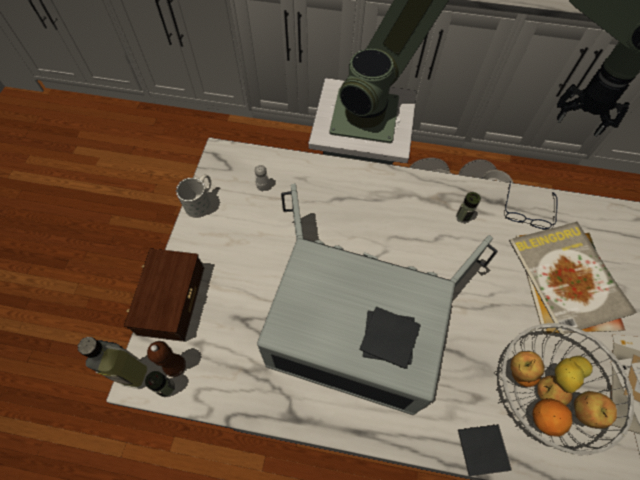

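View pics/top0.png

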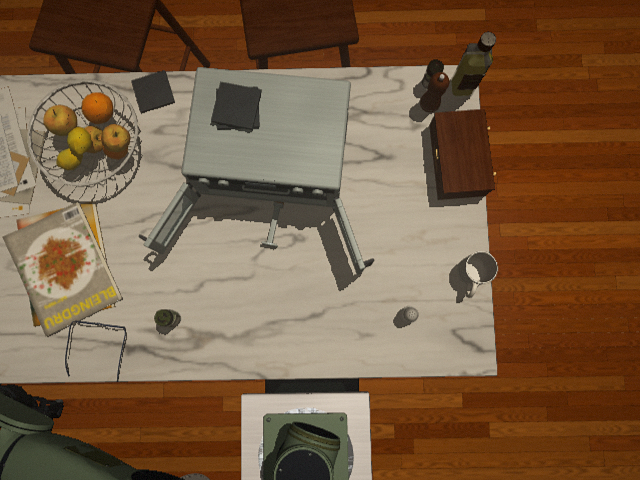

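The scene view, from behind the oven, shows it at (360,325). In the top view the oven roof spans (184..350, 68..195), the puller's claw is at (268,244) with its bar going up to about (280,203), the mug is at (480,268), the salt at (407,316), and the jar at (167,320). Next I'll measure.

Run:
```python
from h import *
import math
for n in("top","scene"):
    f=np.load(f"/tmp/{n}0.npz"); im,D=f["im"],f["D"]; P=cloud(n,D)
    m=((abs(P[...,2]-.23)<.01)&(D>0)&(P[...,0]>.3)&(abs(P[...,1])<.4)).astype(np.uint8)
    m=cv2.morphologyEx(m,cv2.MORPH_OPEN,np.ones((5,5)))
    k,l,s,c=cv2.connectedComponentsWithStats(m); i=1+s[1:,4].argmax()
    v,u=np.where(l==i); W=plane(n,np.c_[u,v],.23)
    print(n,"oven",cv2.minAreaRect((W[:,:2]*1000).astype(np.float32)),"z",np.median(P[l==i][:,2]))
    # yaw/front edge: 
f=np.load("/tmp/top0.npz"); im,D=f["im"],f["D"]; P=cloud("top",D)
b=(D>0)
m=(b&(P[...,2]>.014)&(P[...,2]<.045)&(P[...,0]>.4)&(P[...,0]<.66)&(P[...,1]>-.09)&(P[...,1]<.11)).astype(np.uint8)
k,l,s,c=cv2.connectedComponentsWithStats(m); i=1+s[1:,4].argmax(); print(s[i],k)
v,u=np.where(l==i); W=plane("top",np.c_[u,v],.028)[:,:2]*1000
print("puller rect",cv2.minAreaRect(W.astype(np.float32)),W.min(0),W.max(0),"z",np.median(P[l==i][:,2]))
for nm,lo in(("r",(.45,-.4)),("jar",(.3,.1)),("salt",(.3,-.35)),("mug",(.35,-.55))):
    q=b&(P[...,2]>.06)&(P[...,2]<.2)&(P[...,0]>lo[0])&(P[...,0]<lo[0]+.2)&(P[...,1]>lo[1])&(P[...,1]<lo[1]+.25)
    print(nm,q.sum(),P[q].min(0) if q.any() else 0,P[q].max(0) if q.any() else 0)
c=im[170:280,130:390]; cv2.imwrite("pics/c0.png",cv2.resize(c,None,fx=3,fy=3,interpolation=cv2.INTER_CUBIC))
```

```text
top oven ((761.5735473632812, 73.30027770996094), (358.0978088378906, 260.812255859375), 83.03217315673828) z 0.2300155282496208
scene oven ((762.958984375, 70.94205474853516), (357.3176574707031, 260.7148742675781), 83.08748626708984) z 0.23004426465457198
[262 201  22  46 300] 15
puller rect ((580.0272216796875, 78.36354064941406), (37.28998565673828, 118.40203857421875), 80.6654281616211) [518.94486977  50.76292833] [635.96635622 105.08608389] z 0.027875163821650045
r 240 [ 0.4501142  -0.3996772   0.06071136] [ 0.64983847 -0.15042212  0.17011473]
jar 295 [0.32398608 0.31269799 0.06112281] [0.49956669 0.34992703 0.16487035]
salt 518 [ 0.32399654 -0.27417465  0.06162797] [ 0.49993354 -0.11115921  0.18952793]
mug 421 [ 0.38128111 -0.46640132  0.06001507] [ 0.48840366 -0.38830092  0.098832  ]
```

View pics/c0.png

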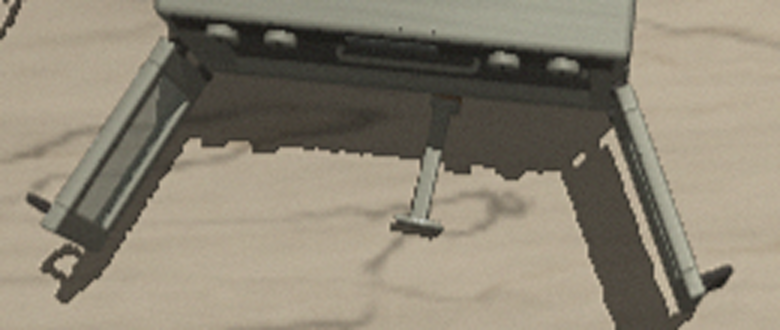

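The crop confirms it: the claw crossbar is at crop (417,225) and the bar runs to (445,100) at the oven front, with clear table around it. Next I'll fit the bar axis and compute the approach.

```bash
cat >> h.py <<'E'
OC=np.array([.762,.0715]); OY=np.radians(-6.95)
def ow(x,y):  # oven frame -> world xy
    c,s=np.cos(OY),np.sin(OY); return OC+np.array([c*x-s*y,s*x+c*y])
def go(x,y,z,yaw=None):  # tcp target; yaw of tool y axis, deg -> tool-frame deltas
    from scipy.spatial.transform import Rotation as Ro
    s=r.state(); R=Ro.from_quat(s["ee_rot"]).as_matrix(); d=R.T@(np.array([x,y,z])-s["tcp_pos"])
    y0=np.degrees(np.arctan2(R[1,1],R[0,1])); t=0 if yaw is None else -np.radians(yaw-y0)
    print("tcp",s["tcp_pos"].round(4),"yawY %.2f"%y0,"tilt",R[2].round(4),"delta",d.round(4),"turn %.3f"%t,"j6 %.2f"%s["joints"][5],"t %.2f"%s["time_s"])
def puller(n="top",box=((.25,.66),(-.15,.25)),zr=(.012,.045)):
    im,D=r.camera(n); P=cloud(n,D)
    m=(D>0)&(P[...,2]>zr[0])&(P[...,2]<zr[1])&(P[...,0]>box[0][0])&(P[...,0]<box[0][1])&(P[...,1]>box[1][0])&(P[...,1]<box[1][1])
    k,l,s,c=cv2.connectedComponentsWithStats(m.astype(np.uint8),connectivity=8); i=1+s[1:,4].argmax()
    v,u=np.where(l==i); return plane(n,np.c_[u,v],zr[1]-.017)[:,:2],im
E
python3 - <<'E'
from h import *
W,im=puller()
print(len(W),W.min(0),W.max(0))
b=W[(W[:,0]>.545)&(W[:,0]<.625)]
p=np.polyfit(b[:,0],b[:,1],1); print("bar yaw",np.degrees(np.arctan(p[0])),"y at .52,.6",np.polyval(p,[.52,.6]),"res",np.std(b[:,1]-np.polyval(p,b[:,0])))
a=np.arctan(p[0]); ax=np.array([np.cos(a),np.sin(a)]); o=np.array([.52,np.polyval(p,.52)]); q=(W-o)@ax; n=(W-o)@[-ax[1],ax[0]]
print("along",q.min(),q.max(),"claw width",n[q<q.min()+.008].min(),n[q<q.min()+.008].max())
e=o+ax*q.min(); g=e+ax*.030; print("claw end",e,"grasp",g,"front",ow(-.13,0),"doorL",ow(-.295,.249),"doorR",ow(-.295,-.249))
t=plane("top",[[300,379],[480,372]],0); print("table edge",t)
go(g[0],g[1],.20,90+np.degrees(a))
E
```

```text
308 [0.51894487 0.05078452] [0.63843778 0.10508608]
bar yaw -13.663485469653036 y at .52,.6 [0.09023994 0.07079205] res 0.004531284831114529
along 0.0019462893529987267 0.12076858602832558 claw width -0.020393687188038953 0.017362954973186264
claw end [0.52189121 0.08978019] grasp [0.5510422  0.08269362] front [0.63295522 0.08723041] doorL [0.4992974 0.3543663] doorR [ 0.43903784 -0.13997445]
table edge [[ 0.18685804  0.01397634  0.        ]
 [ 0.19698913 -0.43356025  0.        ]]
tcp [0.1741 0.5476 0.2307] yawY 72.37 tilt [ 0.     -0.0014 -1.    ] delta [-0.5001 -0.3289  0.0311] turn -0.069 j6 -0.02 t 0.15
```

```bash
for i in 1; do echo '[[[0.085, -0.0333, -0.0219, 0, 0], [0.085, -0.0333, -0.0219, 0, 0], [0.085, -0.0333, -0.0219, 0, 0], [0.085, -0.0333, -0.0219, 0, 0], [0.085, -0.0333, -0.0219, 0, 0]]]' | python3 shift.py; done
echo '[[[0.085, -0.0333, -0.0219, 0, 0], [0.085, -0.0333, -0.0219, 0, 0], [0.085, -0.0333, -0.0219, 0, 0], [0.085, -0.0333, -0.0219, 0, 0], [0.085, -0.0333, -0.0219, 0, 0]]]' | python3 shift.py
echo '[[[0.085, -0.0333, -0.0219, 0, 0], [0.085, -0.0333, -0.0219, 0, 0], [0.085, -0.0333, -0.0219, 0, 0], [0.085, -0.0333, -0.0219, 0, 0], [0.085, -0.0333, -0.0219, 0, -0.069]]]' | python3 shift.py
python3 -c "
from h import *
go(.551,.0827,.02,76.34)"
```

```text
time_s: 0.57
tcp_pos: [0.3003, 0.3915, 0.2311]
ee_rot: [0.153, 0.988, -0.0, -0.0]
wrist_force: [1.2, 0.5, 0.1]
gripper_width: 0.085
finger_force: 0.0
time_s: 0.98
tcp_pos: [0.4259, 0.2366, 0.2313]
ee_rot: [0.153, 0.988, 0.0, -0.0]
wrist_force: [1.5, 0.9, -0.8]
gripper_width: 0.0848
finger_force: 0.0
time_s: 1.4
tcp_pos: [0.5515, 0.0818, 0.2311]
ee_rot: [0.119, 0.993, 0.0, -0.0]
wrist_force: [1.1, 0.8, -0.0]
gripper_width: 0.0852
finger_force: 0.0
tcp [0.5515 0.0818 0.2311] yawY 76.36 tilt [ 5.e-04  1.e-04 -1.e+00] delta [0.0006 0.0008 0.2111] turn 0.000 j6 -1.21 t 1.40
```

```bash
echo '[[[0.085, 0, 0, 0.04, 0], [0.085, 0, 0, 0.04, 0], [0.085, 0, 0, 0.04, 0], [0.085, 0, 0, 0.04, 0], [0.085, 0, 0, 0.035, 0]]]' | python3 shift.py
echo '[[[0.085, 0, 0, 0.015, 0], [0.085, 0, 0, 0.014, 0], [0.0, 0, 0, 0, 0], [0.0, 0, 0, 0, 0], [0.0, 0, 0, 0, 0]]]' | python3 shift.py
echo '[[[0.0, 0, 0, 0, 0], [0.0, 0, 0, 0, 0], [0.0, 0, 0, 0, 0], [0.0, 0, 0, 0, 0], [0.0, 0, 0, 0, 0]]]' | python3 shift.py
python3 -c "
from h import *
go(.551,.0827,.006,76.34)"
```

```text
time_s: 1.82
tcp_pos: [0.5497, 0.0832, 0.0339]
ee_rot: [0.119, 0.993, -0.0, -0.001]
wrist_force: [0.9, -1.0, -0.3]
gripper_width: 0.0849
finger_force: 0.0
time_s: 2.23
tcp_pos: [0.5514, 0.0837, 0.0081]
ee_rot: [0.119, 0.993, 0.0, 0.001]
wrist_force: [0.0, -0.1, -0.4]
gripper_width: 0.0509
finger_force: 0.0
time_s: 2.65
tcp_pos: [0.5513, 0.0836, 0.0086]
ee_rot: [0.119, 0.993, 0.0, 0.001]
wrist_force: [-1.5, -0.4, 5.8]
gripper_width: 0.0124
finger_force: 59.2
tcp [0.5513 0.0836 0.0086] yawY 76.31 tilt [-1.8e-03  7.0e-04 -1.0e+00] delta [ 0.0001 -0.0009  0.0025] turn -0.001 j6 -1.20 t 2.65
```

```bash
echo '[[[0.0, 0.01, 0, 0, 0], [0.0, 0.02, 0, 0, 0], [0.0, 0.02, 0, 0, 0], [0.0, 0.02, 0, 0, 0], [0.0, 0.02, 0, 0, 0]]]' | python3 shift.py
echo '[[[0.0, 0.02, 0, 0, 0], [0.0, 0.02, 0, 0, 0], [0.0, 0.02, 0, 0, 0], [0.0, 0.02, 0, 0, 0], [0.0, 0.01, 0, 0, 0]]]' | python3 shift.py
echo '[[[0.0, 0, 0, 0, 0], [0.085, 0, 0, 0, 0], [0.085, 0, 0, 0, 0], [0.085, 0, 0, 0, 0], [0.085, 0, 0, 0, 0]]]' | python3 shift.py
echo '[[[0.085, 0, 0, -0.01, 0], [0.085, 0, 0, -0.04, 0], [0.085, 0, 0, -0.04, 0], [0.085, 0, 0, -0.04, 0], [0.085, -0.0, 0, -0.04, 0]]]' | python3 shift.py
```

```text
time_s: 3.07
tcp_pos: [0.4648, 0.1055, 0.0085]
ee_rot: [0.119, 0.993, 0.001, 0.003]
wrist_force: [3.4, -0.6, 4.1]
gripper_width: 0.0124
finger_force: 59.3
time_s: 3.48
tcp_pos: [0.3764, 0.127, 0.0085]
ee_rot: [0.119, 0.993, 0.001, 0.003]
wrist_force: [4.2, -0.1, 4.6]
gripper_width: 0.0126
finger_force: 59.2
time_s: 3.9
tcp_pos: [0.3756, 0.1261, 0.0072]
ee_rot: [0.119, 0.993, -0.0, -0.0]
wrist_force: [-1.0, 0.5, -0.1]
gripper_width: 0.0605
finger_force: 0.0
time_s: 4.32
tcp_pos: [0.3752, 0.1259, 0.179]
ee_rot: [0.119, 0.993, -0.0, -0.0]
wrist_force: [1.7, 0.6, -0.8]
gripper_width: 0.0852
finger_force: 0.0
```

Run:
```python
from h import *
W,im=puller(box=((.42,.62),(-.05,.2))); cv2.imwrite("pics/t1.png",im)
b=W
print(len(W),W.min(0),W.max(0))
r1=cv2.minAreaRect((b*1000).astype(np.float32)); print(r1)
w=[];
for x in np.arange(.42,.58,.01):
    s=b[abs(b[:,0]-x)<.005]
    if len(s): print("%.2f"%x,s[:,1].min().round(4),s[:,1].max().round(4))
```

```text
393 [0.4207316  0.08218025] [0.53238544 0.12295775]
((476.6282043457031, 104.36648559570312), (26.430011749267578, 114.86009979248047), 76.28823852539062)
0.42 0.1129 0.1179
0.43 0.1104 0.123
0.44 0.1078 0.1204
0.45 0.0977 0.1229
0.46 0.0977 0.1229
0.47 0.0926 0.1179
0.48 0.09 0.1153
0.49 0.0874 0.1128
0.50 0.0848 0.1102
0.51 0.0822 0.1077
0.52 0.0822 0.1051
0.53 0.0822 0.1025
```

View pics/t1.png

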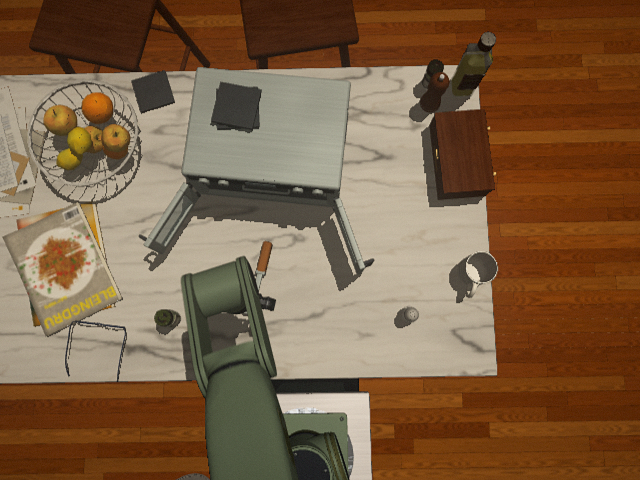

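The handle shows as brown around (263,258), with the fit giving centre (0.490, 0.0995) and yaw -13.7°, which matches the prediction. Now I'll regrip on the handle.

```bash
python3 -c "
from h import *
go(.490,.0995,.005,76.3)"
echo '[[[0.085, -0.039, 0, 0, 0], [0.085, -0.039, 0, 0, 0], [0.085, -0.040, 0, 0.01, 0], [0.085, 0, 0, 0.04, 0], [0.085, 0, 0, 0.04, 0]]]' | python3 shift.py
echo '[[[0.085, 0, 0, 0.04, 0], [0.085, 0, 0, 0.029, 0], [0.085, 0, 0, 0.015, 0], [0.085, 0, 0, 0, 0], [0.0, 0, 0, 0, 0]]]' | python3 shift.py
echo '[[[0.0, 0, 0, 0, 0], [0.0, 0, 0, 0, 0], [0.0, 0, 0, 0, 0], [0.0, 0, 0, 0, 0], [0.0, 0, 0, 0, 0]]]' | python3 shift.py
python3 -c "
from h import *
go(.490,.0995,.005,76.3)"
```

```text
tcp [0.38   0.1273 0.1861] yawY 76.30 tilt [-0.0124  0.0074 -0.9999] delta [-0.1112 -0.0023  0.1825] turn 0.000 j6 -1.04 t 4.37
time_s: 4.78
tcp_pos: [0.4944, 0.0979, 0.0872]
ee_rot: [0.12, 0.993, 0.001, 0.003]
wrist_force: [0.3, 0.2, -0.4]
gripper_width: 0.0851
finger_force: 0.0
time_s: 5.2
tcp_pos: [0.49, 0.0981, 0.0026]
ee_rot: [0.119, 0.993, -0.0, -0.001]
wrist_force: [0.2, -0.2, 0.4]
gripper_width: 0.0751
finger_force: 0.0
time_s: 5.62
tcp_pos: [0.4914, 0.0984, 0.0046]
ee_rot: [0.119, 0.993, 0.0, 0.001]
wrist_force: [-1.1, -0.5, 6.7]
gripper_width: 0.0231
finger_force: 60.4
tcp [0.4914 0.0984 0.0046] yawY 76.32 tilt [-0.0025  0.0012 -1.    ] delta [ 0.0016  0.0007 -0.0004] turn 0.000 j6 -1.16 t 5.62
```

```bash
echo '[[[0.0, 0, 0, -0.01, 0], [0.0, 0, 0, -0.025, 0], [0.0, 0, 0, -0.03, 0], [0.0, 0, 0, -0.03, 0], [0.0, 0, 0, -0.03, 0]]]' | python3 shift.py
echo '[[[0.0, 0.01, 0, -0.015, 0], [0.0, 0.025, 0, 0, 0], [0.0, 0.03, 0, 0, 0], [0.0, 0.03, 0, 0, 0], [0.0, 0.015, 0, 0, 0]]]' | python3 shift.py
for i in 1 2 3; do :; done
echo '[[[0.0, 0, 0, 0, 0.05], [0.0, 0, 0, 0, 0.1], [0.0, 0, 0, 0, 0.12], [0.0, 0, 0, 0, 0.12], [0.0, 0, 0, 0, 0.12]]]' | python3 shift.py
echo '[[[0.0, 0, 0, 0, 0.12], [0.0, 0, 0, 0, 0.12], [0.0, 0, 0, 0, 0.12], [0.0, 0, 0, 0, 0.12], [0.0, 0, 0, 0, 0.12]]]' | python3 shift.py
echo '[[[0.0, 0, 0, 0, 0.12], [0.0, 0, 0, 0, 0.12], [0.0, 0, 0, 0, 0.12], [0.0, 0, 0, 0, 0.12], [0.0, 0, 0, 0, 0.12]]]' | python3 shift.py
echo '[[[0.0, 0, 0, 0, 0.12], [0.0, 0, 0, 0, 0.12], [0.0, 0, 0, 0, 0.12], [0.0, 0, 0, 0, 0.12], [0.0, 0, 0, 0, 0.12]]]' | python3 shift.py
echo '[[[0.0, 0, 0, 0, 0.12], [0.0, 0, 0, 0, 0.12], [0.0, 0, 0, 0, 0.12], [0.0, 0, 0, 0, 0.12], [0.0, 0, 0, 0, 0.12]]]' | python3 shift.py
echo '[[[0.0, 0, 0, 0, 0.1], [0.0, 0, 0, 0, 0.015], [0.0, 0, 0, 0, 0], [0.0, 0, 0, 0, 0]]]' | python3 shift.py
python3 - <<'E'
from h import *
go(.4,.1,.14,-96.95)
for n in("top","scene"):
    im,D=r.camera(n); cv2.imwrite(f"pics/{n}2.png",im); np.savez(f"/tmp/{n}2.npz",im=im,D=D)
E
```

```text
time_s: 6.03
tcp_pos: [0.4899, 0.0982, 0.1302]
ee_rot: [0.119, 0.993, -0.0, -0.0]
wrist_force: [0.1, 0.1, -1.7]
gripper_width: 0.0231
finger_force: 59.3
time_s: 6.45
tcp_pos: [0.3796, 0.1241, 0.1435]
ee_rot: [0.119, 0.993, -0.0, -0.001]
wrist_force: [-0.7, 0.4, -0.9]
gripper_width: 0.0228
finger_force: 59.4
time_s: 6.87
tcp_pos: [0.3838, 0.1243, 0.1438]
ee_rot: [0.368, 0.93, 0.0, 0.0]
wrist_force: [0.2, -0.4, -1.0]
gripper_width: 0.023
finger_force: 59.4
time_s: 7.28
tcp_pos: [0.3838, 0.1242, 0.1437]
ee_rot: [0.627, 0.779, 0.0, 0.0]
wrist_force: [-0.0, 0.1, -2.3]
gripper_width: 0.0228
finger_force: 59.4
time_s: 7.7
tcp_pos: [0.3838, 0.1243, 0.1437]
ee_rot: [0.829, 0.559, 0.0, 0.0]
wrist_force: [0.3, 0.2, -1.9]
gripper_width: 0.0229
finger_force: 59.4
time_s: 8.12
tcp_pos: [0.3837, 0.1242, 0.1437]
ee_rot: [0.957, 0.289, 0.0, 0.0]
wrist_force: [0.8, -0.1, -1.3]
gripper_width: 0.0226
finger_force: 59.4
time_s: 8.53
tcp_pos: [0.3837, 0.1243, 0.1436]
ee_rot: [1.0, -0.007, 0.0, -0.0]
wrist_force: [-0.0, 0.3, -1.3]
gripper_width: 0.0226
finger_force: 59.4
time_s: 8.87
tcp_pos: [0.3837, 0.1243, 0.1435]
ee_rot: [0.998, -0.06, 0.0, -0.0]
wrist_force: [1.0, -0.4, -1.6]
gripper_width: 0.023
finger_force: 59.4
tcp [0.3837 0.1243 0.1435] yawY -96.88 tilt [ 3.e-04 -2.e-04 -1.e+00] delta [0.0191 0.0222 0.0035] turn 0.001 j6 1.98 t 8.87
```

View pics/top2.png

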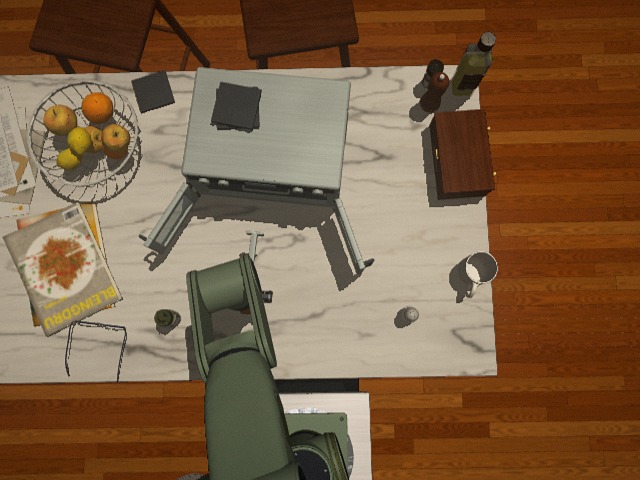

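Run:
```python
from h import *
pb=ow(-.116,0); print("pull bar pred",pb)
print("proj mid, ends", proj("top",[[*ow(-.116,y),.105] for y in(0,.055,-.055)]).round(1))
f=np.load("/tmp/top2.npz"); im,D=f["im"],f["D"]; P=cloud("top",D)
m=(D>0)&(P[...,2]>.145)&(P[...,2]<.185)&(P[...,0]>.47)&(P[...,0]<.6)&(P[...,1]>0)&(P[...,1]<.2)
k,l,s,c=cv2.connectedComponentsWithStats(m.astype(np.uint8)); i=1+s[1:,4].argmax(); v,u=np.where(l==i)
zt=np.median(P[l==i][:,2]); W=plane("top",np.c_[u,v],.167)[:,:2]; print(len(W),"z",zt)
a=OY; ax=np.array([np.cos(a),np.sin(a)]); n=np.array([-ax[1],ax[0]]); q=W@ax; t=W@n
cl=q>q.max()-.008; print("claw along oven x from pull bar",q.max()-pb@ax,"lateral",(t[cl].min()-pb@n,t[cl].max()-pb@n),"bar lateral back",np.median(t[q<q.max()-.015])-pb@n)
tc=r.state()["tcp_pos"]; print("tcp->claw end",q.max()-tc[:2]@ax,"lat tcp",tc[:2]@n-pb@n)
im0=np.load("/tmp/top0.npz")["im"]; c=im0[165:215,215:325]
for p in proj("top",[[*ow(-.116,y),.105] for y in(0,.055,-.055)]): cv2.circle(im0,tuple(int(round(x)) for x in p),0,(0,0,255),-1)
cv2.imwrite("pics/c2.png",np.vstack([cv2.resize(x,None,fx=6,fy=6,interpolation=cv2.INTER_NEAREST) for x in (im0[172:208,215:325],im[172:248,215:325][:60])]))
```

```text
pull bar pred [0.64685235 0.08553636]
proj mid, ends [[266.6 189.8]
 [244.3 187.6]
 [288.9 192. ]]
215 z 0.1662623502862231
claw along oven x from pull bar -0.11433088076042286 lateral (np.float64(-0.012210787789379451), np.float64(0.02803888604572749)) bar lateral back 0.008843032552544539
tcp->claw end 0.1516487255504272 lat tcp 0.006637312062542977
```

View pics/c2.png

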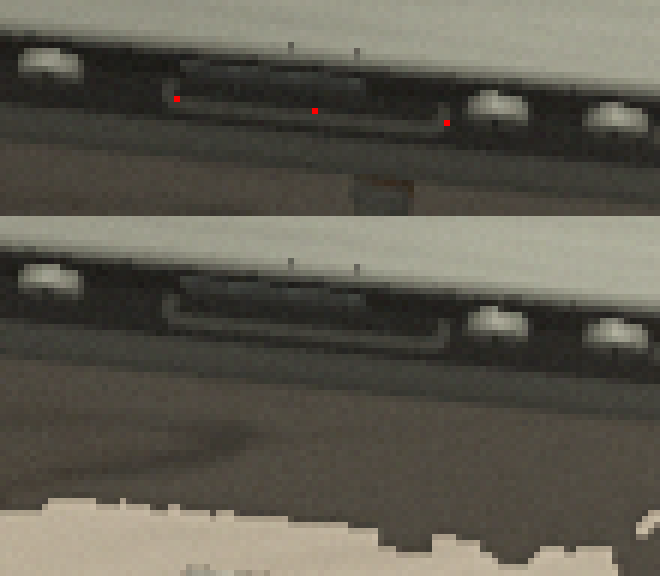

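The loop's front bar is visible at crop (180,108) to (430,130), so its middle is about 3 mm nearer the robot than predicted. Relative to that, I need to go 131 mm forward and 8 mm right.

```bash
echo '[[[0.0, 0.005, 0.004, 0.006, 0], [0.0, 0.015, 0.004, 0.006, 0], [0.0, 0.02, 0, 0, 0], [0.0, 0.02, 0, 0, 0], [0.0, 0.02, 0, 0, 0]]]' | python3 shift.py
echo '[[[0.0, 0.02, 0, 0, 0], [0.0, 0.015, 0, 0, 0], [0.0, 0.01, 0, 0, 0], [0.0, 0.006, 0, 0, 0], [0.0, 0, 0, 0, 0]]]' | python3 shift.py
python3 - <<'E'
from h import *
go(.4,.1,.1,-96.95)
im,D=r.camera("top"); cv2.imwrite("pics/top3.png",cv2.resize(im[165:245,210:330],None,fx=6,fy=6,interpolation=cv2.INTER_NEAREST))
tc=r.state()["tcp_pos"]; a=OY; ax=np.array([np.cos(a),np.sin(a)]); e=tc[:2]+.150*ax
print("tcp oven-x from bar",(e-ow(-.119,0))@ax, proj("top",[[*e,.152]]).round(1))
E
```

```text
time_s: 9.38
tcp_pos: [0.463, 0.106, 0.1307]
ee_rot: [0.998, -0.061, -0.0, 0.0]
wrist_force: [0.1, 0.3, -2.3]
gripper_width: 0.0231
finger_force: 59.4
time_s: 9.8
tcp_pos: [0.5135, 0.1001, 0.1308]
ee_rot: [0.998, -0.061, -0.0, 0.0]
wrist_force: [-0.1, -0.1, -1.2]
gripper_width: 0.0228
finger_force: 59.4
tcp [0.5135 0.1001 0.1308] yawY -97.01 tilt [-1.e-04  0.e+00 -1.e+00] delta [-0.1126  0.0139  0.0308] turn -0.001 j6 1.86 t 9.80
tcp oven-x from bar 0.017738222480719087 [[266.1 179.1]]
```

View pics/top3.png

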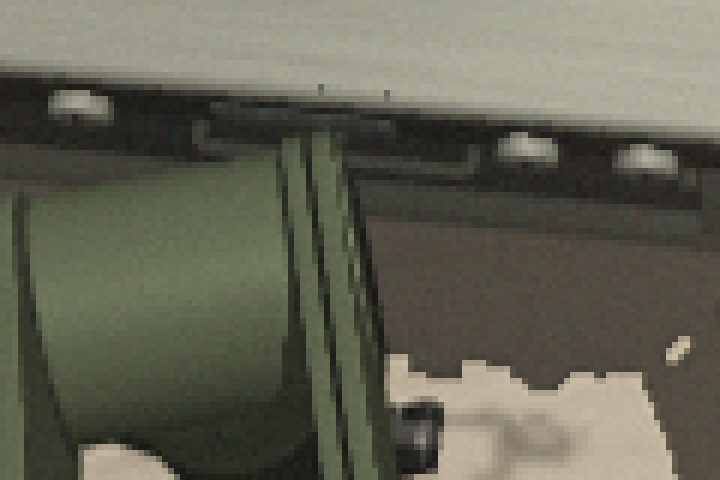

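The elbow link hides the claw, but the loop is still in place (crop 195–475, y≈150–170). The numbers put the claw's outer face 15–20 mm behind the bar, so I'll lower it gently.

```bash
echo '[[[0.0, 0, 0, 0.006, 0], [0.0, 0, 0, 0.008, 0], [0.0, 0, 0, 0.008, 0], [0.0, 0, 0, 0.008, 0], [0.0, 0, 0, 0, 0]]]' | python3 shift.py; echo '[[[0.0, 0, 0, 0, 0], [0.0, 0, 0, 0, 0]]]' | python3 shift.py
```

```text
time_s: 10.27
tcp_pos: [0.5108, 0.1002, 0.0992]
ee_rot: [0.998, -0.061, -0.002, 0.0]
wrist_force: [-0.3, 0.8, -2.0]
gripper_width: 0.0232
finger_force: 59.4
time_s: 10.43
tcp_pos: [0.5127, 0.1004, 0.1013]
ee_rot: [0.998, -0.061, 0.0, -0.0]
wrist_force: [-1.0, -0.2, -2.0]
gripper_width: 0.0232
finger_force: 59.4
```

```bash
echo '[[[0.0, -0.003, 0, 0, 0], [0.0, -0.003, 0, 0, 0], [0.0, -0.003, 0, 0, 0], [0.0, -0.003, 0, 0, 0], [0.0, -0.003, 0, 0, 0]]]' | python3 shift.py; echo '[[[0.0, -0.004, 0, 0, 0], [0.0, -0.004, 0, 0, 0], [0.0, -0.004, 0, 0, 0], [0.0, -0.004, 0, 0, 0], [0.0, -0.004, 0, 0, 0]]]' | python3 shift.py; echo '[[[0.0, -0.004, 0, 0, 0], [0.0, -0.004, 0, 0, 0], [0.0, -0.004, 0, 0, 0], [0.0, -0.004, 0, 0, 0], [0.0, -0.004, 0, 0, 0]]]' | python3 shift.py
python3 - <<'E'
from h import *
im,D=r.camera("top"); cv2.imwrite("pics/top4.png",cv2.resize(im[165:245,210:330],None,fx=6,fy=6,interpolation=cv2.INTER_NEAREST))
E
```

```text
time_s: 10.85
tcp_pos: [0.4982, 0.1022, 0.1016]
ee_rot: [0.998, -0.061, 0.001, -0.0]
wrist_force: [2.6, -1.6, -2.3]
gripper_width: 0.0231
finger_force: 59.3
time_s: 11.27
tcp_pos: [0.4777, 0.1047, 0.1015]
ee_rot: [0.998, -0.061, 0.0, -0.0]
wrist_force: [2.9, 0.4, -1.7]
gripper_width: 0.0227
finger_force: 59.4
time_s: 11.68
tcp_pos: [0.4577, 0.1072, 0.1014]
ee_rot: [0.998, -0.061, 0.0, -0.0]
wrist_force: [2.6, -0.4, -1.4]
gripper_width: 0.0231
finger_force: 59.4
```

View pics/top4.png

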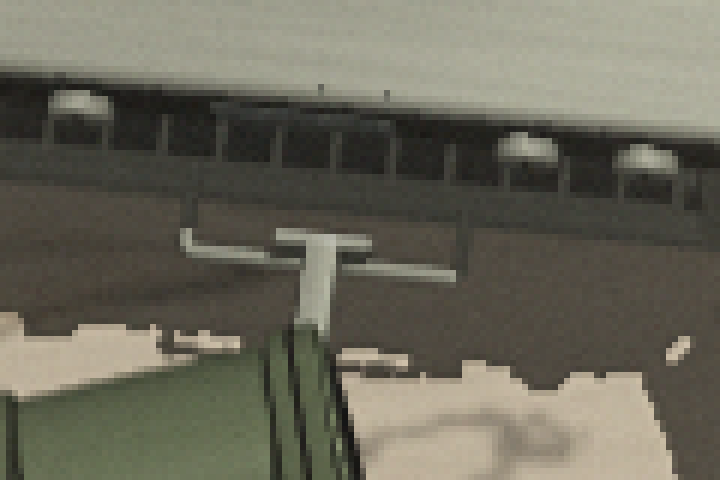

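The claw is hooked at crop (325,240) with the loop bar at (185–455, 245–275), and the rack is coming along at 2.6 N. I'll keep pulling to the stop.

```bash
echo '[[[0.0, -0.003, 0, 0, 0], [0.0, -0.004, 0, 0, 0], [0.0, -0.004, 0, 0, 0], [0.0, -0.004, 0, 0, 0], [0.0, -0.004, 0, 0, 0]]]' | python3 shift.py; echo '[[[0.0, -0.004, 0, 0, 0], [0.0, -0.004, 0, 0, 0], [0.0, -0.004, 0, 0, 0], [0.0, -0.003, 0, 0, 0], [0.0, -0.002, 0, 0, 0]]]' | python3 shift.py; echo '[[[0.0, -0.002, 0, 0, 0], [0.0, -0.002, 0, 0, 0], [0.0, -0.001, 0, 0, 0]]]' | python3 shift.py
```

```text
time_s: 12.15
tcp_pos: [0.4387, 0.1094, 0.1013]
ee_rot: [0.998, -0.061, -0.0, -0.0]
wrist_force: [1.7, -0.7, -1.1]
gripper_width: 0.0226
finger_force: 59.4
time_s: 12.57
tcp_pos: [0.4217, 0.1115, 0.1013]
ee_rot: [0.998, -0.061, -0.0, -0.0]
wrist_force: [2.5, -1.4, -0.3]
gripper_width: 0.0228
finger_force: 59.4
time_s: 12.82
tcp_pos: [0.4179, 0.1121, 0.1014]
ee_rot: [0.998, -0.061, 0.001, -0.0]
wrist_force: [5.2, -2.2, -3.5]
gripper_width: 0.0228
finger_force: 59.2
```

```bash
echo '[[[0.0, -0.001, 0, 0, 0], [0.0, -0.001, 0, 0, 0]]]' | python3 shift.py;  echo '[[[0.0, -0.001, 0, 0, 0], [0.0, -0.001, 0, 0, 0], [0.0, 0, 0, 0, 0]]]' | python3 shift.py
python3 - <<'E'
from h import *
im,D=r.camera("top"); cv2.imwrite("pics/top5.png",cv2.resize(im[165:265,210:340],None,fx=6,fy=6,interpolation=cv2.INTER_NEAREST))
print(proj("top",[[*ow(-.209,y),.105] for y in(0,.055,-.055)]).round(1))
E
```

```text
time_s: 12.98
tcp_pos: [0.4179, 0.1123, 0.1017]
ee_rot: [0.998, -0.061, 0.003, -0.0]
wrist_force: [10.8, -3.2, -6.1]
gripper_width: 0.0226
finger_force: 59.0
time_s: 13.23
tcp_pos: [0.4179, 0.1125, 0.1022]
ee_rot: [0.998, -0.061, 0.005, -0.0]
wrist_force: [12.7, -3.9, -5.7]
gripper_width: 0.0231
finger_force: 59.1
[[262.1 227. ]
 [239.5 224.8]
 [284.6 229.3]]
```

View pics/top5.png

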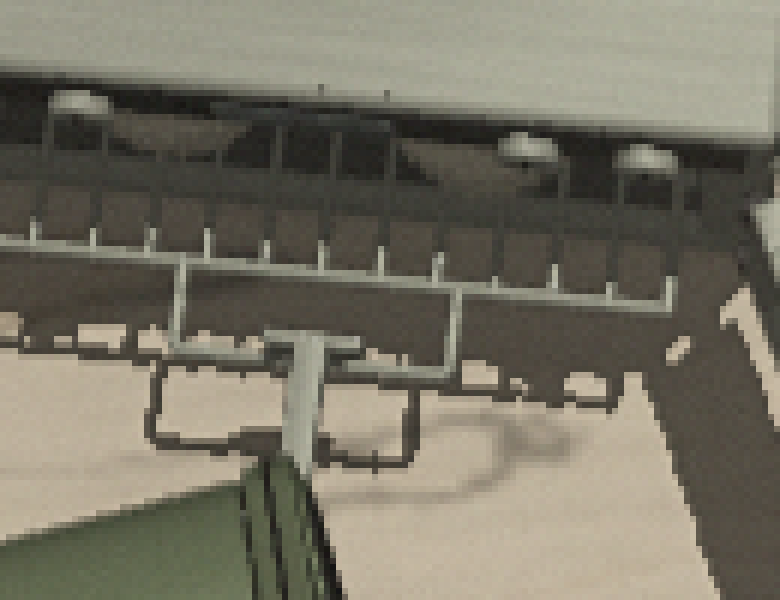

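The rack is now well out. The loop bar's middle is at crop (313,363), blocked at 12.7 N. The ramekins are visible just inside the oven at crop (180,130) and (460,170). I'll check the travel numerically against the oven's roof edge.

Run:
```python
from h import *
im,D=r.camera("top"); P=cloud("top",D)
a=OY; ax=np.array([np.cos(a),np.sin(a)]); n=np.array([-ax[1],ax[0]])
def ov(W): d=W[...,:2]-OC; return d@ax,d@n
# roof front edge
m=(abs(P[...,2]-.23)<.006)&(D>0); v,u=np.where(m); q,t=ov(plane("top",np.c_[u,v],.23)); k=abs(t)<.15
print("roof front",[np.round(q[k&(abs(t-y)<.005)].min()*1e3,1) for y in(-.12,-.06,0,.06,.12)],"back",np.round([q[k&(abs(t-y)<.005)].max()*1e3 for y in(-.12,-.06,0)],1))
# wires by depth: heights 85..125, front of oven
m=(D>0)&(P[...,2]>.09)&(P[...,2]<.125); v,u=np.where(m); q,t=ov(plane("top",np.c_[u,v],.105)); z=P[m][:,2]
for y in(-.045,-.04,-.03,.03,.04,.045):
    k=(abs(t-y)<.003)&(q<-.12)&(q>-.26); print(y,np.c_[q[k]*1e3,z[k]*1e3].round(0).tolist())
```

```text
roof front [np.float64(-131.0), np.float64(-130.4), np.float64(-128.9), np.float64(-130.2), np.float64(-130.0)] back [129.4 129.  128.1]
-0.045 [[-124.0, 122.0], [-127.0, 106.0], [-130.0, 106.0], [-130.0, 110.0], [-132.0, 109.0], [-132.0, 109.0], [-135.0, 109.0], [-135.0, 108.0], [-137.0, 111.0], [-137.0, 110.0], [-140.0, 106.0], [-140.0, 110.0], [-142.0, 107.0], [-142.0, 106.0], [-145.0, 109.0], [-145.0, 107.0], [-147.0, 103.0], [-150.0, 112.0], [-152.0, 106.0], [-152.0, 110.0], [-155.0, 107.0], [-155.0, 109.0], [-157.0, 108.0], [-157.0, 105.0], [-160.0, 110.0], [-160.0, 105.0], [-162.0, 111.0], [-162.0, 104.0], [-165.0, 110.0], [-165.0, 107.0], [-167.0, 107.0], [-167.0, 108.0], [-170.0, 106.0], [-169.0, 106.0], [-202.0, 111.0], [-202.0, 111.0], [-202.0, 110.0], [-205.0, 111.0], [-204.0, 110.0]]
-0.04 [[-123.0, 112.0], [-130.0, 106.0], [-132.0, 109.0], [-135.0, 109.0], [-137.0, 111.0], [-150.0, 107.0], [-152.0, 106.0], [-155.0, 107.0], [-157.0, 108.0], [-165.0, 106.0], [-165.0, 107.0], [-168.0, 104.0], [-168.0, 106.0], [-170.0, 102.0], [-170.0, 109.0], [-203.0, 107.0], [-202.0, 105.
[... 502 characters left out ...]
105.0], [-167.0, 110.0], [-167.0, 105.0], [-167.0, 110.0], [-170.0, 101.0], [-170.0, 110.0], [-202.0, 111.0], [-202.0, 111.0], [-202.0, 111.0], [-205.0, 109.0], [-205.0, 105.0], [-204.0, 107.0]]
0.04 [[-166.0, 111.0], [-166.0, 108.0], [-165.0, 109.0], [-168.0, 111.0], [-168.0, 110.0], [-201.0, 105.0], [-201.0, 103.0], [-200.0, 104.0], [-203.0, 112.0], [-203.0, 109.0], [-203.0, 107.0], [-206.0, 103.0], [-206.0, 103.0], [-205.0, 106.0]]
0.045 [[-139.0, 108.0], [-159.0, 105.0], [-166.0, 108.0], [-166.0, 103.0], [-166.0, 111.0], [-169.0, 112.0], [-169.0, 109.0], [-201.0, 113.0], [-201.0, 107.0], [-201.0, 105.0], [-204.0, 110.0], [-204.0, 104.0], [-203.0, 112.0], [-206.0, 109.0], [-206.0, 103.0]]
```

```bash
echo '[[[0.0, -0.001, 0, 0, 0], [0.0, -0.001, 0, 0, 0], [0.0, 0, 0, 0, 0]]]' | python3 shift.py;  echo '[[[0.0, -0.001, 0, 0, 0], [0.0, -0.001, 0, 0, 0], [0.0, -0.001, 0, 0, 0], [0.0, 0, 0, 0, 0]]]' | python3 shift.py
python3 - <<'E'
from h import *
im0=np.load("/tmp/top0.npz")["im"].astype(int).sum(2); im,D=r.camera("top"); im=im.astype(int).sum(2)
print(r.state()["torque"],r.state()["effort"].round(1))
for u in(254,256,278,280): print(u,"init",im0[184:198,u].tolist(),"now",im[218:234,u].tolist())
P=lambda q,y:proj("top",[[*ow(q,y),.105]])[0].round(1)
for y in(.03,-.03): print([P(q,y).tolist() for q in(-.116,-.119,-.2035,-.206)])
E
```

```text
time_s: 13.58
tcp_pos: [0.418, 0.1128, 0.1027]
ee_rot: [0.998, -0.061, 0.007, -0.001]
wrist_force: [15.7, -5.6, -6.5]
gripper_width: 0.0229
finger_force: 59.1
time_s: 13.92
tcp_pos: [0.418, 0.1133, 0.1036]
ee_rot: [0.998, -0.061, 0.01, -0.001]
wrist_force: [22.5, -6.3, -6.7]
gripper_width: 0.0226
finger_force: 59.3
[-1.09894766 -2.8163591  -0.45329027] [  6.  -33.9  -9.1   2.3   5.1  -0.5]
254 init [156, 127, 128, 115, 94, 155, 176, 129, 108, 146, 176, 170, 177, 156] now [209, 260, 443, 335, 264, 186, 397, 297, 179, 469, 522, 507, 501, 504, 508, 533]
256 init [151, 131, 109, 108, 98, 151, 185, 139, 106, 142, 168, 172, 175, 166] now [212, 216, 432, 403, 219, 148, 178, 297, 238, 180, 457, 523, 509, 518, 527, 539]
278 init [117, 91, 90, 87, 116, 119, 101, 130, 176, 164, 97, 141, 165, 177] now [223, 205, 223, 224, 216, 201, 244, 260, 448, 380, 239, 195, 243, 257, 252, 212]
280 init [154, 97, 86, 80, 99, 93, 105, 121, 175, 183, 117, 118, 170, 180] now [211, 222, 213, 211, 220, 211, 226, 201, 418, 392, 240, 181, 458, 523, 520, 522]
[[254.4, 188.6], [254.2, 189.8], [250.0, 223.6], [249.9, 224.6]]
[[278.7, 191.0], [278.6, 192.2], [274.6, 226.0], [274.5, 227.1]]
```

It holds solid at 22 N, so this is the stop. The bar reads 87.5 mm out, within about 2.5 mm of the nominal 90 and close to the 2 mm calibration accuracy. I'll unload, ease the claw off the bar, and lift.

```bash
echo '[[[0.0, 0.004, 0, 0, 0], [0.0, 0.004, 0, 0, 0], [0.0, 0.003, 0, 0, 0], [0.0, 0.003, 0, 0, 0], [0.0, 0.003, 0, 0, 0]]]' | python3 shift.py; echo '[[[0.0, 0.001, 0, 0, 0], [0.0, 0, 0, 0, 0]]]' | python3 shift.py
```

```text
time_s: 14.38
tcp_pos: [0.4244, 0.111, 0.1009]
ee_rot: [0.998, -0.061, -0.001, 0.0]
wrist_force: [-1.2, 0.1, -0.8]
gripper_width: 0.0232
finger_force: 59.9
time_s: 14.55
tcp_pos: [0.4261, 0.111, 0.1011]
ee_rot: [0.998, -0.061, -0.0, 0.0]
wrist_force: [0.7, -0.2, -1.7]
gripper_width: 0.0231
finger_force: 59.9
```

```bash
echo '[[[0.0, 0, 0, -0.005, 0], [0.0, 0, 0, -0.01, 0], [0.0, 0, 0, -0.015, 0], [0.0, 0, 0, -0.015, 0], [0.0, 0, 0, -0.005, 0]]]' | python3 shift.py
echo '[[[0.0, -0.01, 0, 0, 0], [0.0, -0.02, 0, 0, 0], [0.0, -0.025, 0, 0, 0], [0.0, -0.02, 0, 0, 0], [0.0, -0.005, 0, 0, 0]]]' | python3 shift.py
python3 - <<'E'
from h import *
go(.345,.12,.0055,-96.95)
im,D=r.camera("top"); cv2.imwrite("pics/top6.png",im[150:450,150:450])
E
```

```text
time_s: 14.97
tcp_pos: [0.4272, 0.1113, 0.1534]
ee_rot: [0.998, -0.061, 0.002, -0.001]
wrist_force: [0.4, -0.6, -1.2]
gripper_width: 0.0228
finger_force: 59.8
time_s: 15.38
tcp_pos: [0.3418, 0.1201, 0.15]
ee_rot: [0.998, -0.061, -0.003, 0.001]
wrist_force: [-0.7, 0.0, -1.8]
gripper_width: 0.0227
finger_force: 59.8
tcp [0.3418 0.1201 0.15  ] yawY -96.96 tilt [-0.0056  0.0019 -1.    ] delta [ 0.004  -0.0005  0.1445] turn -0.000 j6 2.00 t 15.38
```

View pics/top6.png

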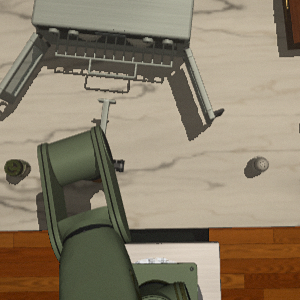

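The claw is free at crop (107,102), clear of the loop at (107,87), and the rack has stayed out. Lowering now.

```bash
echo '[[[0.0, 0, 0, 0.01, 0], [0.0, 0, 0, 0.03, 0], [0.0, 0, 0, 0.03, 0], [0.0, 0, 0, 0.03, 0], [0.0, 0, 0, 0.02, 0]]]' | python3 shift.py
echo '[[[0.0, 0, 0, 0.01, 0], [0.0, 0, 0, 0.005, 0], [0.0, 0, 0, 0.003, 0], [0.0, 0, 0, 0.002, 0], [0.0, 0, 0, 0, 0]]]' | python3 shift.py
```

```text
time_s: 15.85
tcp_pos: [0.3464, 0.1204, 0.0292]
ee_rot: [0.998, -0.061, -0.001, 0.0]
wrist_force: [-0.7, -1.2, -1.3]
gripper_width: 0.0229
finger_force: 59.8
time_s: 16.27
tcp_pos: [0.3475, 0.1209, 0.0115]
ee_rot: [0.998, -0.061, 0.0, -0.0]
wrist_force: [-0.3, 0.6, -1.2]
gripper_width: 0.0228
finger_force: 59.8
```

```bash
echo '[[[0.0, 0, 0, 0.002, 0], [0.0, 0, 0, 0.002, 0], [0.0, 0, 0, 0, 0]]]' | python3 shift.py
echo '[[[0.0, 0, 0, 0.001, 0], [0.0, 0, 0, 0.001, 0], [0.0, 0, 0, 0, 0]]]' | python3 shift.py
```

```text
time_s: 16.52
tcp_pos: [0.3475, 0.1209, 0.0076]
ee_rot: [0.998, -0.061, 0.001, -0.0]
wrist_force: [-0.2, 0.5, 0.1]
gripper_width: 0.0229
finger_force: 59.9
time_s: 16.77
tcp_pos: [0.3472, 0.1208, 0.0055]
ee_rot: [0.998, -0.061, 0.001, -0.0]
wrist_force: [-1.9, -0.5, 3.4]
gripper_width: 0.0232
finger_force: 60.5
```

```bash
echo '[[[0.02, 0, 0, 0, 0], [0.03, 0, 0, 0, 0], [0.05, 0, 0, 0, 0], [0.085, 0, 0, 0, 0], [0.085, 0, 0, 0, 0]]]' | python3 shift.py
echo '[[[0.085, 0, 0, 0, 0], [0.085, 0, 0, -0.01, 0], [0.085, 0, 0, -0.03, 0], [0.085, 0, 0, -0.04, 0], [0.085, 0, 0, -0.04, 0]]]' | python3 shift.py
echo '[[[0.085, 0, 0, -0.04, 0], [0.085, 0, 0, -0.04, 0], [0.085, 0, 0, -0.02, 0], [0.085, 0, 0, 0, 0], [0.085, 0, 0, 0, 0]]]' | python3 shift.py
python3 - <<'E'
from h import *
im,D=r.camera("top"); im2,D2=r.camera("scene"); cv2.imwrite("pics/f.png",np.hstack([im[150:450,130:510],im2[100:400,150:550]]))
P=cloud("top",D); m=(D>0)&(P[...,2]>.012)&(P[...,2]<.045)&(P[...,0]>.4)&(P[...,0]<.56)&(P[...,1]>0)&(P[...,1]<.2)
v,u=np.where(m); W=plane("top",np.c_[u,v],.028); print(W.min(0),W.max(0),np.median(P[m][:,2]))
E
```

```text
time_s: 17.18
tcp_pos: [0.3468, 0.1207, 0.0052]
ee_rot: [0.998, -0.061, -0.0, 0.0]
wrist_force: [0.4, 0.1, 0.1]
gripper_width: 0.0656
finger_force: 0.0
time_s: 17.6
tcp_pos: [0.3458, 0.1204, 0.1262]
ee_rot: [0.998, -0.061, -0.001, 0.001]
wrist_force: [1.2, 1.1, 0.1]
gripper_width: 0.0853
finger_force: 0.0
time_s: 18.02
tcp_pos: [0.3471, 0.1208, 0.2259]
ee_rot: [0.998, -0.061, 0.001, -0.0]
wrist_force: [-1.5, -0.4, 0.3]
gripper_width: 0.0848
finger_force: 0.0
[0.40063137 0.08487891 0.028     ] [0.49948063 0.12297406 0.028     ] 0.027615193775844465
```

View pics/f.png

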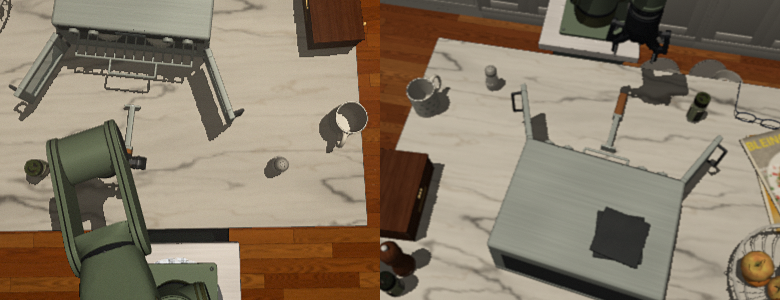

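The puller lies flat in front of the oven: crop (130,130) in the top view, (615,120) in the scene view, with its top at 28 mm. The rack is out, the bystanders haven't moved, and the robot is clear.

```bash
python3 -c "
from plant import r
print(r.job_done())"
```

```text
the job is handed in; nothing more can be done
None
```

The job is handed in at about 18 s: puller drawn out and regripped by its handle, rack pulled until it held solid (about 87.5 mm out by camera, nominal 90 mm), puller laid flat in front of the oven; the ramekins were seen standing at the stop but not clearly visible in the last pictures.

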